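# Lock a weld fixture plate onto a tilted positioner

## Robot

A 6-joint arm with a two-finger parallel gripper is mounted at the origin on the work surface. World frame = base frame: x ahead of the robot, y to its left, z up, the work surface at z = 0. Lengths are in m, angles in rad, forces in N, time in s.
With the tool pointing down it reaches from about 0.4 to 0.825 m from the base axis. Payload 7 kg.
Tool frame: the origin (TCP) lies midway between the tips of the shut fingers; the grasp point (between the pads) lies 19 mm behind it; z points along the fingers, y is the line along which they close (so a half turn about z gives the same grasp; the last joint's range is limited). The gripper opens to 88 mm and grips with 3 to 60 N. Pads are 19 mm wide; open, the fingers measure 130 mm over their backs; the gripper's body (78 mm by 193 mm) begins 47 mm behind the grasp point.
Start: joints at [1.422, 0.359, 0.012, 0, -1.224, -0.288], TCP at [0.286, 0.612, 0.227] pointing down, gripper open.
Joint ranges: [-3.07, 3.07], [-1.43, 2.12], [-1.02, 1.25], [-3.03, 1.67], [-3.05, -0], [-3.03, 3.03]. Speed limits (rad/s): [2.39, 2.39, 3.01, 3.14, 3.14, 3.14].

## Interface

Orientations are given as [roll, pitch, yaw] about the fixed x, y, z axes, in that order (R = Rz(yaw) Ry(pitch) Rx(roll)).
In Python, from station import arm gives the robot as it stands. The module is installed in compiled form; this text tells all that it offers.
- The arm moves only by the tool carry_out, never from a script. Its argument "commands" is a list of rows, each a list of 4 numbers: the shift along the world's x, y, z in units of 50 mm (1.0 is 50 mm), then the turn about the world's z in units of 6 degrees (1.0 is 6 degrees). A call has exactly 10 rows; each row is the pose to reach, as a shift and turn from the pose commanded when the call began; what a row does not reach only later rows make up. A row lasts 1/8 s, in which the tool goes at most 62.5 mm and 10.7 degrees, less where a joint would pass 70% of its speed; a pose out of reach is approached as far as the arm can. A call with a gripper value outside its range is refused whole. "claw" is the closure, from 0 (fully open) to 1 (shut), set as the call begins (left out, the last holds). The fingers move at their own pace and stop on an object; "force" is the grip in N (left out, the last holds). Time passes only in rows, so rows that repeat a pose let the fingers close, or fill a call up. It gives the time, the measured TCP pose, the force, the opening and the grip force at its end, in the units of the state.
- arm.get_state(): the state, without advancing time (a new reading comes with each control period).
- arm.grab_frame(name): name is "scene" or "top" or "wrist"; returns a dict with "pixels" (420x560x3 uint8, red, green, blue), "fx", "fy", "cx", "cy" (pixels), "eye" and "orientation" of the camera in the world. Camera axes: x right, y down, z forward; pixel columns grow to the right and rows downward; lengths in m; the calibration is good to about 2 mm. The wrist camera is an equidistant fisheye: a pixel r from the principal point sees the ray r / f radians off the axis. A picture is of the moment at which its call begins. There is no depth.
- arm.job_done(): hands the job in; it is judged then, once.
Trained networks look in a picture, given as the dict that the camera call returned (one of the last four; its "shot" number tells which), for a name from the list of things; names that differ only in an ending like _2 or _b are one class to them, and where a whole thing is asked for, a point or a joint stands for the part that bears it (a point fixed in the world has none). Each returns a list of dicts, best first, with "conf" (0 to 1); they miss things now and then, are a little off and sometimes report something else, mostly with a low value. They report only what shows in the picture. A call takes as long as a camera call. They do not tell look-alikes from the thing itself.
- arm.regions_of(picture, query): "pixels" (420x560 bool, what is visible of it) and "uv" ([column, row] in pixels, amid what is visible of it).
- arm.mark_of(picture, query): "uv" ([column, row] in pixels: a listed point, or the origin of a listed thing).
The state is a dict: "t": time; "q": joint angles; "qd": joint speeds; "joint_efforts": joint torques, N m; "eef_pos": TCP position; "ee_rot": TCP orientation; "force": force on the tool from outside, world axes, zero at the start; "moment": the same for the moment, N m; "width": finger opening in m; "gripper_force": force on a finger pad.
Only numpy, scipy, OpenCV 4.12 (cv2) and the standard library are available. Lean on these libraries where they do the work, as an engineer would, in place of code of your own. Each camera call takes 0.05 s, during which the arm holds its last target. There are 200 camera calls.

## Task

Pick up the aluminium fixture plate from the bench and lay it, without dropping or slamming it, on the tilted faceplate of the welding positioner, its long edge down against the lower rail. Slide it along the rail until it is fully home against both brass stop pins, with its ball-headed stud in the open mouth of the cam lock; only then turn the T-handle clockwise until you feel the cam draw the stud up tight, and stop there without forcing it further. Leave the hammer, the can and the tube offcut where they are.

Things in the scene. Friction and masses are not known exactly. Their poses are not given: they have to be found in the camera images.
- faceplate: Round steel faceplate (300 mm across, 14 mm thick) of a blue bench welding positioner, fixed at a tilt of 30 degrees. Origin: centre of its upper face, 135 mm above the bench. z: square out of the face; x: up the slope; y: level along the face, towards the cam lock. It is smooth: a plate let go on it slides down to the rail.
- home (a point): Point on the face, axes as the faceplate's, midway between the plate-side faces of the two brass stop pins (12 mm across, 19 mm high, 64 mm apart along x). The plate is home when point plate_edge is here, with the same axes.
- rail (a point): Middle of the top inner edge of the lower rail on the faceplate, a dark bar 160 mm long (y), 10 mm wide, 14 mm high, that the plate's 110 mm side rests on. Axes as the faceplate's; the plate lies on its +x (uphill) side. Home is 45 mm in x and 67 mm in y from this point, on the face.
- web (a point): Grip point on the loose fixture plate (0.5 to 1 kg): middle of the upright dark steel web bolted on it, 42 mm above the plate's underside. z: out of the plate's top; y: along the web towards the stud. Web 10 mm thick (x), 70 mm long (y), top 23 mm above this point. Plate: aluminium, 90 (x) x 110 (y) x 18 mm, its centre 5 mm further in y.
- plate_edge (a point): Lower edge of the fixture plate, middle of the 90 mm side that carries the stud: 60 mm in y and -42 mm in z from point web; same axes.
- stud_head (a point): Centre of the round steel stud head, 19 mm across, on a 7 mm neck that stands out of the plate's edge along y; 23 mm beyond the edge, 11 mm above the plate's underside; same axes as web.
- handle (a point): Centre of the cam lock's black T-handle, on the turning axis, which stands square to the faceplate, 39 to 43 mm beyond point home in y. z: along the axis, out of the face; x: along the bar, turning with it. Bar 110 mm long, 12 mm thick (y), 20 mm high, its middle 53 mm above the face. The steel disc below is 76 mm across, its top 29 mm above the face.
- cam (a joint): Turn of the T-handle, rad: 0 = mouth open towards the plate, grows clockwise seen from above the face, to 1.75. Starts at 0 to 0.12, open enough for the stud. Turns lightly (under 0.1 N m) until its spiral lips meet the head of a stud that is home, between 0.8 and 1.4 (the lock's place varies); 0.15 to 0.4 N m, felt within 0.1 rad more, is tight. Stays where it is left.
- hammer: Hammer, 200 mm, lying on the bench; leave alone.
- can: Spray can, 66 mm across, 160 mm tall; leave alone.
- offcut: Offcut of 40 mm square steel tube, 110 mm long; leave alone.
Things that resemble listed ones, but are neither listed nor needed, are in the scene too. What is shaped like the part that bears web but green or pink is not meant.

How it is judged:
By the outcome, as a careful person would: the job done as asked, in the order asked, and still so for the second after the job is handed in, with the robot touching nothing.
It also fails if it takes over 72 s, if anything falls off the work surface, if the arm or the gripper's body presses on something with over 40 N, if the wrist force passes 120 N, or if a joint passes its speed limit or range.

## Working session

There is one attempt and no reset: what is moved stays moved. The work goes in short steps, Python scripts to look and compute and a tool call to move; the robot and the scene stay as the last step left them, time stands still between calls to the robot, and variables do not carry over. Pictures are saved under pics/ and viewed, at most 10 in all, crops included, and the job is handed in when it is done.

Besides the shell and the picture viewer there is one more tool, called as name(argument=value, ...), one argument or row to a line, values as JSON. carry_out: Moves the arm, as the interface text tells. Its arguments: {"type":"object","properties":{"commands":{"type":"array","items":{"type":"array","items":{"type":"number"}}},"claw":{"type":"number"},"force":{"type":"number"}},"required":["commands"]}

```bash
mkdir -p pics
cat > h.py <<'E'
import numpy as np, cv2
from scipy.spatial.transform import Rotation as Ro
from station import arm
def R(p):
    o=np.array(p["orientation"],float)
    return o if o.shape==(3,3) else (Ro.from_euler('xyz',o).as_matrix() if o.size==3 else Ro.from_quat(o).as_matrix())
def ray(p,uv):
    d=np.array([(uv[0]-p["cx"])/p["fx"],(uv[1]-p["cy"])/p["fy"],1.]);return np.array(p["eye"]),R(p)@(d/np.linalg.norm(d))
def proj(p,X):
    c=(np.atleast_2d(X)-np.array(p["eye"]))@R(p)
    return np.c_[c[:,0]/c[:,2]*p["fx"]+p["cx"],c[:,1]/c[:,2]*p["fy"]+p["cy"]]
def tri(rays):
    A=0;b=0
    for e,d in rays:
        M=np.eye(3)-np.outer(d,d);A=A+M;b=b+M@e
    X=np.linalg.solve(A,b);return X,[round(1000*np.linalg.norm((np.eye(3)-np.outer(d,d))@(X-e)),1) for e,d in rays]
def save(p,n,box=None,s=1):
    im=p["pixels"][:,:,::-1]
    if box: im=im[box[1]:box[3],box[0]:box[2]]
    cv2.imwrite("pics/"+n,cv2.resize(im,None,fx=s,fy=s,interpolation=cv2.INTER_CUBIC))
E
python3 - <<'E'
from h import *
np.set_printoptions(precision=4,suppress=True)
ps={n:arm.grab_frame(n) for n in("scene","top","wrist")}
im=np.hstack([ps["scene"]["pixels"],ps["top"]["pixels"]])[:,:,::-1]
for n in("scene","top"): save(ps[n],n+"0.png",s=1.42)
for n,p in ps.items():
    print(n,p["eye"],p["orientation"],p["fx"],p["cx"],p["cy"])
    for q in("web","plate_edge","stud_head","handle","home","rail","faceplate","hammer","can","offcut"):
        print(q,[(np.round(m["uv"],1).tolist(),round(m["conf"],2)) for m in arm.mark_of(p,q)[:4]])
print(arm.get_state())
E
```

```text
scene [1.4813 0.5963 1.0414] [-2.2968  0.0083  1.9548] 479.01692222542835 280.6827249634305 207.63088117479916
web [([296.5, 180.4], 0.93), ([421.6, 244.8], 0.81), ([288.5, 225.4], 0.75)]
plate_edge [([400.6, 267.9], 0.88), ([290.5, 198.8], 0.87), ([300.5, 247.1], 0.86), ([155.7, 182.2], 0.17)]
stud_head [([287.4, 199.6], 0.98), ([399.2, 271.1], 0.69), ([151.1, 184.2], 0.18)]
handle [([156.1, 183.9], 0.94), ([342.8, 285.2], 0.26)]
home [([152.3, 186.5], 0.92), ([296.6, 246.3], 0.72), ([362.3, 229.4], 0.58)]
rail [([174.9, 172.3], 0.65)]
faceplate [([157.6, 178.5], 0.74)]
hammer [([359.7, 225.0], 0.67)]
can [([342.2, 284.5], 0.79)]
offcut [([225.1, 295.7], 0.89)]
top [0.348  0.2193 1.4446] [-2.9941 -0.0207 -1.5491] 502.7120908085061 278.7440935319042 211.51650047582302
web [([290.8, 307.9], 0.83), ([132.9, 243.9], 0.65), ([273.2, 229.7], 0.57)]
plate_edge [([290.3, 283.0], 0.95), ([249.7, 221.8], 0.88)]
stud_head [([287.0, 277.4], 0.83), ([151.2, 221.8], 0.68), ([244.5, 215.6], 0.58)]
handle [([414.7, 184.5], 0.77)]
home [([428.3, 199.9], 0.56)]
rail [([417.9, 228.4], 0.81)]
faceplate
[... 225 characters left out ...]
543752965 204.5370637977427
web [([215.0, 42.5], 0.67)]
plate_edge [([531.6, 27.3], 0.85)]
stud_head [([532.1, 10.7], 0.56)]
handle []
home []
rail []
faceplate []
hammer [([397.9, 42.9], 0.72)]
can [([394.5, 40.6], 0.42)]
offcut []
{'t': 1.65, 'q': array([ 1.4221,  0.3586,  0.0119, -0.    , -1.2241, -0.2881]), 'qd': array([ 0.0011,  0.0014,  0.0002,  0.0014,  0.0015, -0.0002]), 'joint_efforts': array([  0.0002, -58.2364,  29.3276,   7.0022,   0.0121,  -0.    ]), 'eef_pos': array([0.2855, 0.6116, 0.2266]), 'ee_rot': array([ 3.1415, -0.    , -0.4368]), 'force': array([-0.5194, -0.4174, -1.2389]), 'moment': array([-0.0342, -0.0127, -0.0209]), 'gripper_force': 0.0, 'width': 0.08768329452779927}
```

View pics/scene0.png

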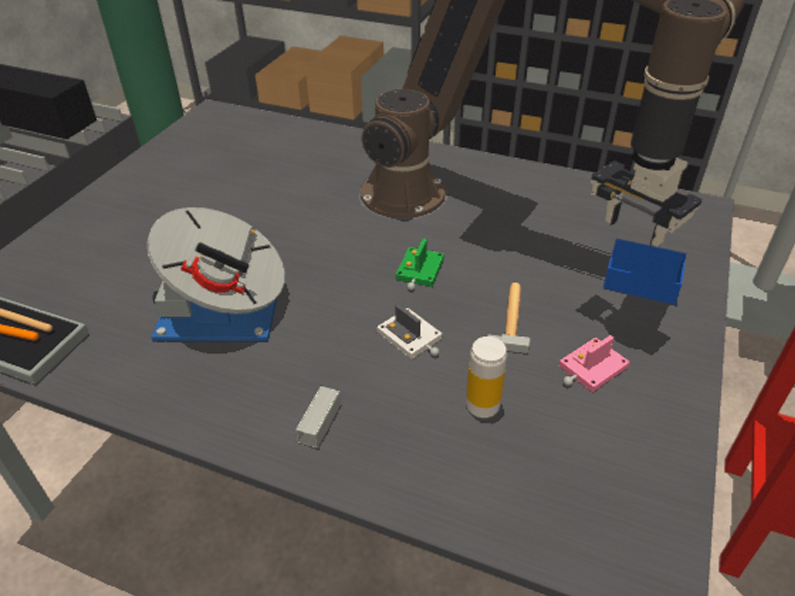

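View pics/top0.png

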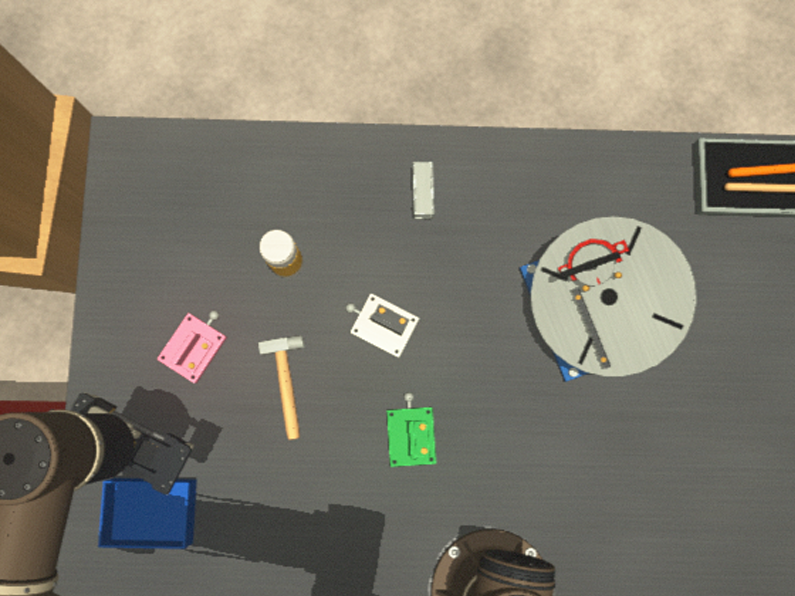

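```bash
cat >> h.py <<'E'
def onz(r,z):
    e,d=r; return e+d*(z-e[2])/d[2]
from scipy.optimize import least_squares
def face(x,y,yaw):
    yf=np.array([np.cos(yaw),np.sin(yaw),0]);xh=np.array([np.sin(yaw),-np.cos(yaw),0])
    c,s=np.cos(np.pi/6),.5
    xf=xh*c+np.array([0,0,s]); zf=np.cross(xf,yf)
    return np.array([x,y,.135]),np.c_[xf,yf,zf]
E
python3 - <<'E'
from h import *
np.set_printoptions(precision=4,suppress=True)
s=arm.grab_frame("scene");t=arm.grab_frame("top")
save(s,"crop.png",(220,150,340,290),4)
for z,us,ut,n in((.042,(288.5,225.4),(273.2,229.7),"web"),(0,(300.5,247.1),(249.7,221.8),"edge"),(.011,None,(244.5,215.6),"stud")):
    print(n,onz(ray(t,ut),z), us and onz(ray(s,us),z), us and tri([ray(s,us),ray(t,ut)]))
# white plate mask
for p,n in((s,"s"),(t,"t")):
    m=[r for r in arm.regions_of(p,"web") if r["conf"]>.3]
    for r in m:
        mm=np.array(r["pixels"]); col=p["pixels"][mm].mean(0)
        if np.ptp(col)<40:
            hsv=p["pixels"].min(2)
            w=(mm&(hsv>140)).astype(np.uint8)
            pts=np.argwhere(w)[:,::-1]
            P=np.array([onz(ray(p,q),.018)[:2] for q in pts.astype(float)])
            rr=cv2.minAreaRect((P*1000).astype(np.float32)); print(n,col,len(pts),rr)
L={"handle":((156.1,183.9),(414.7,184.5)),"home":((152.3,186.5),(428.3,199.9)),"rail":((174.9,172.3),(417.9,228.4)),"faceplate":((157.6,178.5),(428.3,210.2))}
for k,(a,b) in L.items(): print(k,tri([ray(s,a),ray(t,b)]))
# faceplate outline: mark masks
for p,n in((s,"s"),(t,"t")):
    r=arm.regions_of(p,"faceplate")[:1]
    if r:
        mm=np.array(r[0]["pixels"]).astype(np.uint8);c,_=cv2.findContours(mm,0,1);c=max(c,key=cv2.contourArea)
        h=cv2.convexHull(c);print(n,r[0]["conf"],cv2.fitEllipse(h))
# joint fit: rail/home coords in face frame unknown a,b
def res(v):
    o,M=face(*v[:3]);rl=o+M@np.array([v[3],v[4],.014]);hm=o+M@np.array([v[3]+.045,v[4]+.067,0]);hd=o+M@np.array([v[3]+.045,v[4]+.067+v[5],.053])
    e=[]
    for k,X in(("rail",rl),("home",hm),("handle",hd),("faceplate",o)):
        for p,uv in zip((s,t),L[k]): e+=list((proj(p,X)[0]-uv))
    return np.r_[e,(v[5]-.041)/.001]
f=least_squares(res,[.35,-.2,.38,-.05,0,.041],loss="soft_l1",x_scale=[.01,.01,.1,.01,.01,.01]);print(f.x,f.fun)
E
```

```text
web [0.5051 0.2092 0.042 ] [0.5068 0.2191 0.042 ] (array([0.5041, 0.2134, 0.038 ]), [np.float64(4.4), np.float64(4.4)])
edge [0.5311 0.2774 0.    ] [0.5402 0.2708 0.    ] (array([ 0.5334,  0.2733, -0.0059]), [np.float64(4.6), np.float64(4.6)])
stud [0.5473 0.2925 0.011 ] None None
s [149.0796 141.4607 130.7707] 385 ((522.7108154296875, 230.02700805664062), (140.10324096679688, 98.25834655761719), 62.22288131713867)
t [209.7104 207.2526 191.3635] 936 ((517.5646362304688, 230.17799377441406), (138.12161254882812, 91.16434478759766), 64.64775085449219)
handle (array([ 0.6158, -0.1517,  0.1756]), [np.float64(1.5), np.float64(1.5)])
home (array([ 0.5836, -0.199 ,  0.1283]), [np.float64(4.0), np.float64(4.0)])
rail (array([ 0.5052, -0.1668,  0.1356]), [np.float64(4.6), np.float64(4.6)])
faceplate (array([ 0.5545, -0.1959,  0.1385]), [np.float64(3.2), np.float64(3.2)])
s 0.7 ((151.23524475097656, 182.91494750976562), (67.13573455810547, 101.7147445678711), 114.46747589111328)
t 0.68 ((431.4227294921875, 208.39833068847656), (111.38775634765625, 115.806640625), 96.84861755371094)
[ 0.5547 -0.199   0.3695 -0.041  -0.0353  0.0413] [-2.674   1.8116 -0.6457  0.6927  0.1067 -1.5651 -3.4698 -0.6734 -0.581
 -2.3481  0.0765  0.2219 -1.7302  0.4605 -0.3827  0.6666  0.2594]
```

View pics/crop.png

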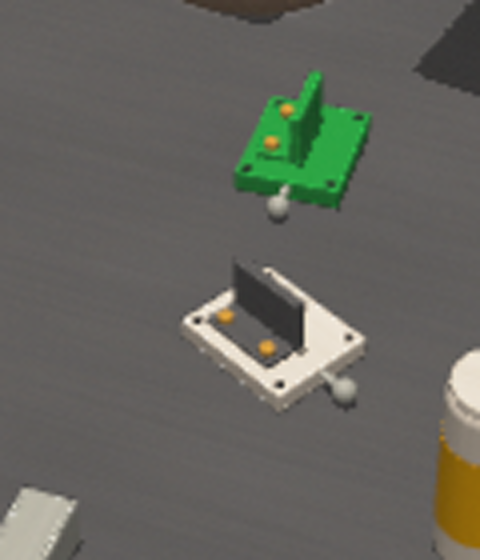

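carry_out(
  commands=[
    [0.3,-0.5,0,0],
    [0.8,-1.4,0,0],
    [1.4,-2.5,0,0],
    [2.0,-3.6,0,0],
    [2.6,-4.7,0,0],
    [3.2,-5.8,-0.1,0],
    [3.8,-6.9,-0.3,0],
    [4.2,-7.6,-0.4,0],
    [4.4,-8.0,-0.5,0],
    [4.4,-8.0,-0.5,0],
  ],
  claw=0,
)

```text
t: 3.2
eef_pos: [0.5059, 0.2101, 0.2013]
ee_rot: [3.141, 0.0, -0.439]
force: [-0.9, 0.6, 0.9]
width: 0.0878
gripper_force: 0.0
```

```bash
cat >> h.py <<'E'
def fray(p,uv):
    a=np.array([(uv[0]-p["cx"]),(uv[1]-p["cy"])]);r=np.hypot(*a);th=r/p["fx"]
    d=np.r_[a/max(r,1e-9)*np.sin(th),np.cos(th)];return np.array(p["eye"]),R(p)@d
def fproj(p,X):
    c=(np.atleast_2d(X)-np.array(p["eye"]))@R(p);rho=np.hypot(c[:,0],c[:,1]);th=np.arctan2(rho,c[:,2])
    return c[:,:2]/rho[:,None]*th[:,None]*p["fx"]+[p["cx"],p["cy"]]
E
python3 - <<'E'
from h import *
np.set_printoptions(precision=4,suppress=True)
p=arm.grab_frame("wrist");st=arm.get_state();print(st["t"],st["eef_pos"],st["ee_rot"],st["force"],p["eye"],p["orientation"])
for q,z in(("web",.042),("plate_edge",0),("stud_head",.011)):
    print(q,[(m["uv"],m["conf"],onz(fray(p,m["uv"]),z)) for m in arm.mark_of(p,q)[:3]])
save(p,"w1.png",s=1.42)
g=p["pixels"].min(2)
r=arm.regions_of(p,"web")
for k in r[:2]:
    w=(np.array(k["pixels"])&(g>140)).astype(np.uint8);w=cv2.morphologyEx(w,cv2.MORPH_OPEN,np.ones((9,9)))
    P=np.array([onz(fray(p,q),.018)[:2] for q in np.argwhere(w)[:,::-1].astype(float)])
    print(k["conf"],k["uv"],cv2.minAreaRect((P*1000).astype(np.float32)) if len(P) else 0)
E
```

```text
3.25 [0.5057 0.2111 0.2016] [ 3.1415  0.0001 -0.4384] [ 0.2516  1.3676 -0.2181] [0.5663 0.1817 0.3598] [ 2.888  -0.0005 -2.0099]
web [([273.5, 188.4], 0.81, array([0.509 , 0.2142, 0.042 ]))]
plate_edge [([222.5, 182.1], 0.95, array([0.5328, 0.2677, 0.    ])), ([365.4, 279.5], 0.68, array([0.3458, 0.1632, 0.    ]))]
stud_head [([198.4, 184.6], 0.73, array([0.5432, 0.2911, 0.011 ]))]
0.69 [264.2, 179.9] ((510.82794189453125, 218.4849853515625), (109.79917907714844, 89.89177703857422), 64.81281280517578)
0.62 [355.0, 299.5] 0
```

View pics/w1.png

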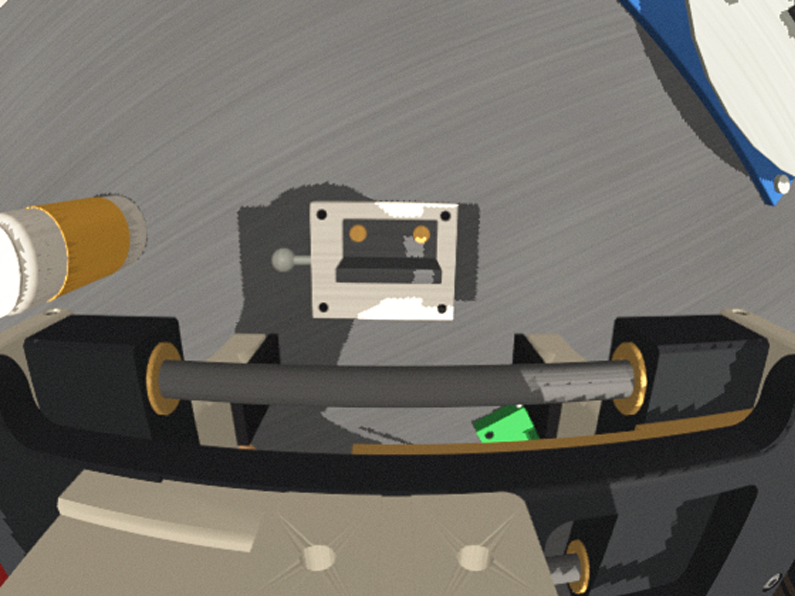

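w1 shows the white (aluminium) plate with its dark web at about (273,188) px and its stud at (198,184). The finger line already matches the web's long axis. Candidates in the scene picture are green (296,180), white (288,225) and pink (422,245). Only the white one is bare aluminium with a dark steel web, so that is the one meant. I'll grip the web end to end (70 mm), so that the plate can pivot about its y axis when laid on the slope.

carry_out(
  commands=[
    [0.03,0.02,-0.3,0],
    [0.06,0.05,-0.9,0],
    [0.06,0.05,-1.6,0],
    [0.06,0.05,-2.3,0],
    [0.06,0.05,-2.8,0],
    [0.06,0.05,-3.1,0],
    [0.06,0.05,-3.3,0],
    [0.06,0.05,-3.45,0],
    [0.06,0.05,-3.5,0],
    [0.06,0.05,-3.5,0],
  ],
  claw=0,
)

```text
t: 4.7
eef_pos: [0.5088, 0.2143, 0.0269]
ee_rot: [-3.141, -0.0, -0.437]
force: [0.7, -0.1, -0.4]
width: 0.0877
gripper_force: 0.0
```

carry_out(
  commands=[
    [0,0,0,0],
    [0,0,0,0],
    [0,0,0,0],
    [0,0,0,0],
    [0,0,0,0],
    [0,0,0.05,0],
    [0,0,0.15,0],
    [0,0,0.3,0],
    [0,0,0.5,0],
    [0,0,0.5,0],
  ],
  claw=0.5,
  force=25,
)

```text
t: 5.95
eef_pos: [0.5092, 0.2147, 0.0528]
ee_rot: [-3.14, -0.001, -0.437]
force: [0.2, 0.6, -4.9]
width: 0.0701
gripper_force: 25.0
```

carry_out(
  commands=[
    [0,-0.1,0.5,-0.3],
    [0,-0.5,1.2,-1.0],
    [-0.2,-1.2,2.0,-2.0],
    [-0.4,-2.0,2.9,-3.1],
    [-0.5,-3.0,3.7,-4.2],
    [-0.7,-4.0,4.3,-5.3],
    [-0.9,-4.9,4.7,-6.3],
    [-1.0,-5.5,5.0,-7.0],
    [-1.0,-5.9,5.0,-7.3],
    [-1.0,-5.9,5.0,-7.3],
  ],
)

```text
t: 7.2
eef_pos: [0.4579, -0.0819, 0.3014]
ee_rot: [3.142, 0.0, -1.204]
force: [0.8, 0.6, -5.8]
width: 0.0695
gripper_force: 25.0
```

Run:
```python
from h import *
import pickle
np.set_printoptions(precision=4,suppress=True)
p=arm.grab_frame("wrist");t=arm.grab_frame("top");s=arm.grab_frame("scene");st=arm.get_state();print(st["t"],st["eef_pos"],st["ee_rot"],st["force"],st["width"])
L={}
for n,c in(("w",p),("t",t),("s",s)):
    for q in("handle","home","rail","faceplate"):
        m=arm.mark_of(c,q)[:2];L[n,q]=m;print(n,q,[(np.round(k["uv"],1).tolist(),round(k["conf"],2)) for k in m])
pickle.dump((p,t,s,L),open("f.pkl","wb"))
save(p,"w2.png",s=1.42)
```

```text
7.35 [ 0.4583 -0.0805  0.3012] [ 3.1413  0.0005 -1.2009] [ 0.0477 -0.0096 -6.1887] 0.06980167030953294
w handle [([148.1, 67.7], 0.86)]
w home [([200.2, 44.6], 0.88)]
w rail [([265.3, 92.0], 0.68)]
w faceplate [([225.0, 47.2], 0.87), ([181.8, 231.4], 0.21)]
t handle [([413.9, 182.7], 0.89)]
t home [([203.1, 185.8], 0.73), ([423.2, 201.1], 0.63)]
t rail []
t faceplate []
s handle [([157.7, 180.8], 0.79)]
s home [([152.6, 184.5], 0.6), ([155.3, 179.0], 0.42)]
s rail [([174.7, 173.1], 0.56), ([192.1, 145.1], 0.27)]
s faceplate [([157.1, 180.8], 0.72)]
```

View pics/w2.png

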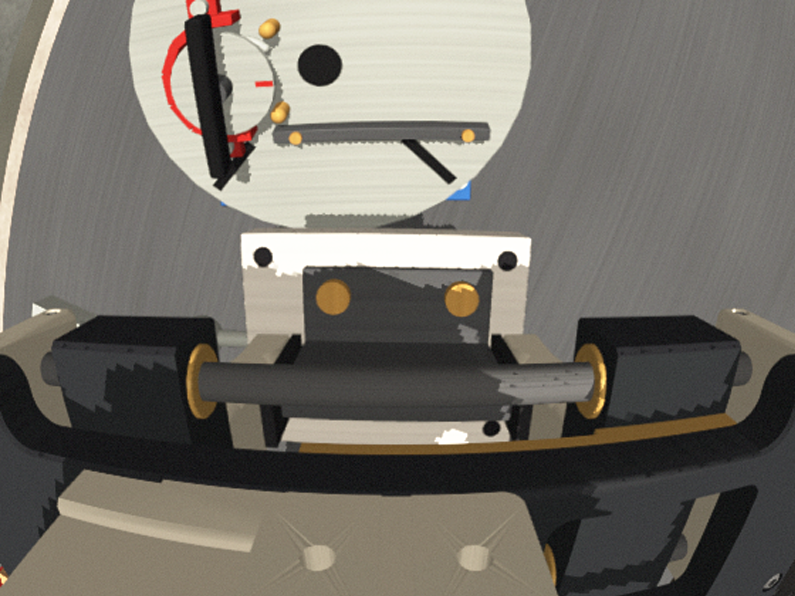

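w2 shows the held plate hanging level. The faceplate hub is at (225,46) px, the rail runs from (194,90) to (344,88), the pins are at (189,20) and (197,79), and the handle bar runs from (140,10) to (153,125). Next I'll fit the face pose to these.

Run:
```python
from h import *
import pickle
np.set_printoptions(precision=4,suppress=True)
p,t,s,L=pickle.load(open("f.pkl","rb"))
hsv=cv2.cvtColor(p["pixels"],cv2.COLOR_RGB2HSV)
m=cv2.inRange(hsv,(12,110,80),(30,255,255));m[150:]=0
n,_,S,C=cv2.connectedComponentsWithStats(m)
pins=[C[i] for i in range(1,n) if S[i,4]>30];print([ (S[i].tolist(),C[i]) for i in range(1,n) if S[i,4]>15])
g=p["pixels"].max(2)
for c in(230,260,320): print(c,g[80:106,c])
print(g[91,185:202],g[91,338:352])
```

```text
[([182, 13, 15, 14, 150], array([189.2133,  19.7133])), ([190, 71, 14, 16, 150], array([196.6667,  78.8733])), ([325, 91, 9, 9, 70], array([329.0571,  95.0429])), ([203, 93, 10, 9, 67], array([207.7761,  96.9403]))]
230 [220 220 221 221 222 218 158  88  85  88  90 121 106  98 102 104 104 105
 101 100 132 184 222 218 218 218]
260 [220 225 221 221 227 152  89  78  85  86 119 110 108 106 105 102 100 104
  93 122 149 221 223 222 224 224]
320 [223 218 224 225 215 161  90  82  87  91 108 105 101 102 102 103 106  95
 102 124 141 202 222 223 222 220]
[124 121 134 168 218 223 226 187  94  87  86  84  92  89  86  85  83] [107 113 109 110 110 108 113 170 222 228 227 225 226 229]
```

Run:
```python
from h import *
import pickle
np.set_printoptions(precision=4,suppress=True)
p,t,s,L=pickle.load(open("f.pkl","rb"))
O=[("pin+",(189.2,19.7)),("pin-",(196.7,78.9)),("c",(225.4,45.8)),("railL",(192.8,91)),("railR",(344.7,89.8)),("handle",(148.1,67.7)),("bot",(320,85.2)),("bot2",(230,86.2)),("home",(200.2,44.6)),("rail",(265.3,92))]
N=[(t,"handle",(413.9,182.7)),(t,"handle",(414.7,184.5)),(t,"faceplate",(428.3,210.2)),(t,"rail",(417.9,228.4)),(s,"handle",(157.7,180.8)),(s,"faceplate",(157.1,180.8)),(s,"rail",(174.7,173.1)),(s,"home",(152.6,184.5))]
def pts(v):
    o,M=face(*v[:3]);a,b,d=v[3:6];W=lambda *c:o+M@np.array(c)
    return dict(c=W(0,0,0),faceplate=W(0,0,0),rail=W(a,b,.014),railL=W(a,b+.08,.014),railR=W(a,b-.08,.014),home=W(a+.045,b+.067,0),handle=W(a+.045,b+.067+d,.053),
      **{"pin+":W(a+.045+.032,b+.073,.0095),"pin-":W(a+.045-.032,b+.073,.0095)},bot=W(a,b-.05,0),bot2=W(a,b+.04,0))
def res(v,full=False):
    P=pts(v);e=[]
    for k,uv in O:
        d=fproj(p,P[k])[0]-uv
        if k.startswith("bot"): d=d*[0,1]
        w=.5 if k in("handle","home","rail") else 1
        e+=list(d*w)
    for c,k,uv in N: e+=list((proj(c,P[k])[0]-uv)*.35)
    return np.r_[e,(v[5]-.041)/.0015]
f=least_squares(res,[.555,-.199,.37,-.041,-.035,.041],loss="soft_l1",x_scale=[.01,.01,.1,.01,.01,.01])
v=f.x;print(v,np.degrees(v[2]));print(f.fun.round(1)[:20].reshape(-1,2).tolist(),f.fun[20:-1].round(1).reshape(-1,2).tolist())
np.save("v.npy",v)
o,M=face(*v[:3]);a,b=v[3:5]
for n,c in(("rail",(a,b,.014)),("home",(a+.045,b+.067,0)),("handle",(a+.045,b+.067+v[5],.053)),("Gfinal-45short+12up",(a+.057,b+.067-.105,.046)),("Gfinal home",(a+.045,b+.007,.046))): print(n,o+M@np.array(c))
print(M)
```

```text
[ 0.5594 -0.1994  0.3675 -0.0445 -0.0417  0.0403] 21.055459450633883
[[0.2, -0.2], [-0.1, -0.0], [0.0, -0.1], [-2.1, 1.2], [0.8, 1.3], [-1.2, 0.4], [-0.0, -0.6], [0.0, -1.2], [0.3, 1.1], [1.1, -1.2]] [[0.3, 1.2], [0.0, 0.5], [-0.1, -0.4], [-0.3, 0.6], [-0.6, 0.2], [-0.8, -0.3], [-0.7, 0.4], [0.1, 0.2]]
rail [ 0.5042 -0.1719  0.1249]
home [ 0.5832 -0.1907  0.1353]
handle [ 0.6114 -0.1515  0.1812]
Gfinal-45short+12up [ 0.4807 -0.2167  0.1811]
Gfinal home [ 0.519  -0.1908  0.1751]
[[ 0.3111  0.9332 -0.1796]
 [-0.8082  0.3593  0.4666]
 [ 0.5     0.      0.866 ]]
```

carry_out(
  commands=[
    [0.1,-0.4,0,0],
    [0.2,-1.0,0,0],
    [0.3,-1.7,0,0],
    [0.4,-2.3,-0.2,0],
    [0.45,-2.6,-0.6,0],
    [0.45,-2.72,-1.1,0],
    [0.45,-2.72,-1.5,0],
    [0.45,-2.72,-1.8,0],
    [0.45,-2.72,-2.0,0],
    [0.45,-2.72,-2.0,0],
  ],
)

```text
t: 9.2
eef_pos: [0.4809, -0.2168, 0.2012]
ee_rot: [3.141, 0.0, -1.201]
force: [0.1, -0.7, -5.7]
width: 0.07
gripper_force: 25.0
```

carry_out(
  commands=[
    [0,0,-0.05,0],
    [0,0,-0.12,0],
    [0,0,-0.18,0],
    [0,0,-0.24,0],
    [0,0,-0.3,0],
    [0,0,-0.36,0],
    [0,0,-0.42,0],
    [0,0,-0.47,0],
    [0,0,-0.5,0],
    [0,0,-0.5,0],
  ],
  force=20,
)

```text
t: 10.45
eef_pos: [0.4806, -0.2162, 0.1774]
ee_rot: [-3.142, 0.001, -1.201]
force: [-5.4, 6.6, 4.6]
width: 0.07
gripper_force: 20.0
```

carry_out(
  commands=[
    [0,0,0.15,0],
    [0,0,0.3,0],
    [0.03,-0.1,0.35,0],
    [0.07,-0.2,0.35,0],
    [0.1,-0.28,0.35,0],
    [0.09,-0.24,0.28,0],
    [0.07,-0.19,0.2,0],
    [0.05,-0.15,0.13,0],
    [0.035,-0.11,0.06,0],
    [0.02,-0.066,-0.013,0],
  ],
  force=12,
)

```text
t: 11.7
eef_pos: [0.4818, -0.2199, 0.1761]
ee_rot: [3.142, 0.0, -1.201]
force: [-3.3, 2.2, -0.9]
width: 0.0695
gripper_force: 12.0
```

Run:
```python
from h import *
p=arm.grab_frame("scene");st=arm.get_state();print(st["t"],st["eef_pos"],st["force"],st["moment"],st["width"])
save(p,"s3.png",(90,100,250,230),5)
```

```text
11.75 [ 0.48163243 -0.21963217  0.17554619] [-2.58138625  3.54230793  0.02809446] [1.09275487 0.84387492 0.04535143] 0.0702011084184247
```

View pics/s3.png

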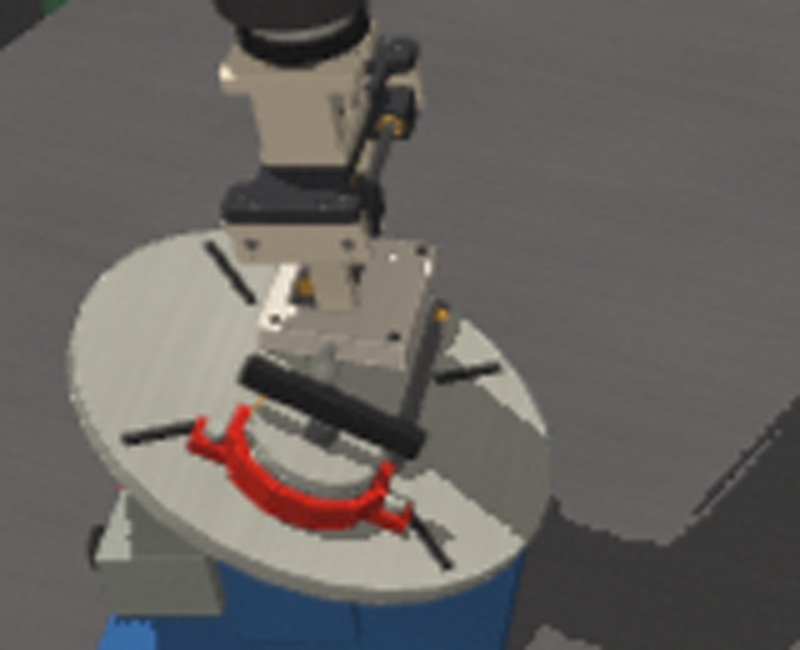

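s3 shows the plate's near edge, (265,330)-(405,365) in the crop, tilted partway towards the slope of the bar, so the web is pivoting in the grip. I'll continue lowering.

carry_out(
  commands=[
    [-0.01,0.03,-0.05,0],
    [-0.02,0.06,-0.1,0],
    [-0.03,0.09,-0.15,0],
    [-0.045,0.12,-0.2,0],
    [-0.055,0.15,-0.25,0],
    [-0.065,0.17,-0.29,0],
    [-0.07,0.19,-0.32,0],
    [-0.075,0.2,-0.34,0],
    [-0.075,0.2,-0.34,0],
    [-0.075,0.2,-0.34,0],
  ],
)

```text
t: 13.0
eef_pos: [0.4786, -0.2105, 0.1591]
ee_rot: [-3.141, -0.001, -1.201]
force: [1.8, -3.4, -2.7]
width: 0.0697
gripper_force: 12.0
```

carry_out(
  commands=[
    [0.005,-0.01,-0.01,0],
    [0.01,-0.02,-0.02,0],
    [0.01,-0.02,-0.03,0],
    [0.01,-0.02,-0.04,0],
    [0.01,-0.02,-0.05,0],
    [0.01,-0.02,-0.05,0],
    [0.01,-0.02,-0.05,0],
    [0.01,-0.02,-0.05,0],
    [0.01,-0.02,-0.05,0],
    [0.01,-0.02,-0.05,0],
  ],
)

```text
t: 14.25
eef_pos: [0.4783, -0.2108, 0.1567]
ee_rot: [3.141, 0.001, -1.201]
force: [-4.4, 5.2, 4.1]
width: 0.0699
gripper_force: 12.0
```

Run:
```python
from h import *
p=arm.grab_frame("wrist");s=arm.grab_frame("scene");st=arm.get_state();print(st["t"],st["eef_pos"],st["force"],st["moment"],st["width"])
v=np.load("v.npy");o,M=face(*v[:3]);G=st["eef_pos"]+[0,0,.019];c=M.T@(G-o);print("rel rail",c-[v[3],v[4],0],"rel home",c-[v[3]+.045,v[4]+.067,0])
a=cv2.resize(p["pixels"][0:300,:,::-1],(700,375));b=cv2.resize(s["pixels"][120:220,90:250,::-1],(360,225))
cv2.imwrite("pics/c4.png",np.vstack([a,np.pad(b,((0,0),(0,340),(0,0)))]))
```

```text
14.35 [ 0.47823492 -0.21080222  0.15666802] [-4.45815835  5.40556927  2.11366694] [2.14437503 1.27281457 0.10906682] 0.06957212969309592
rel rail [ 0.04877914 -0.03820643  0.04448621] rel home [ 0.00377914 -0.10520643  0.04448621]
```

View pics/c4.png

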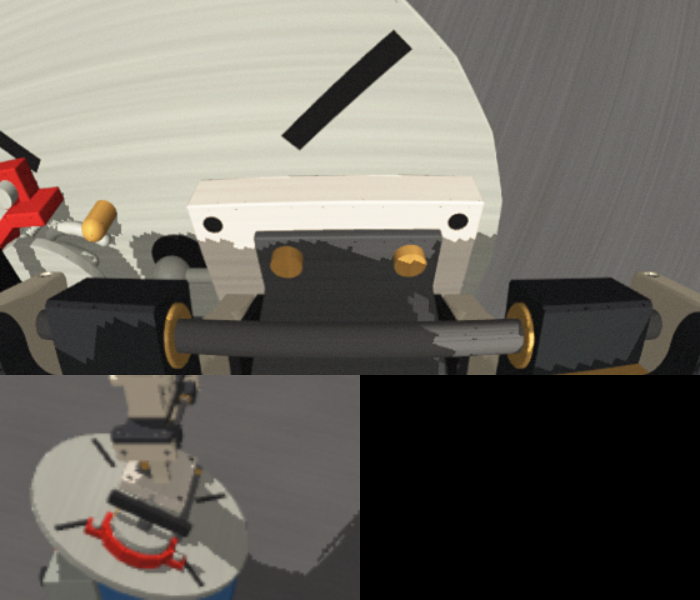

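c4 shows the plate flat on the face, with its uphill edge parallel to the face, the stud at about (170,270) in the crop, and the rail about 4 mm below the plate. I'll ease it down to the rail, then open the claw a little.

carry_out(
  commands=[
    [-0.005,0.015,0,0],
    [-0.01,0.03,0,0],
    [-0.015,0.045,-0.01,0],
    [-0.02,0.06,-0.01,0],
    [-0.025,0.07,-0.02,0],
    [-0.025,0.07,-0.02,0],
    [-0.025,0.07,-0.02,0],
    [-0.025,0.07,-0.02,0],
    [-0.025,0.07,-0.02,0],
    [-0.025,0.07,-0.02,0],
  ],
)

```text
t: 15.6
eef_pos: [0.4783, -0.2094, 0.1566]
ee_rot: [-3.141, -0.003, -1.201]
force: [-0.8, -9.6, 3.1]
width: 0.0701
gripper_force: 12.0
```

carry_out(
  commands=[
    [0,0,0,0],
    [0,0,0,0],
    [0,0,0,0],
    [0,0,0,0],
    [0,0,0.03,0],
    [0,0,0.06,0],
    [0,0,0.09,0],
    [0,0,0.12,0],
    [0,0,0.12,0],
    [0,0,0.12,0],
  ],
  claw=0.13,
)

```text
t: 16.85
eef_pos: [0.4775, -0.2077, 0.1614]
ee_rot: [3.142, -0.0, -1.201]
force: [-0.3, 0.2, 0.5]
width: 0.0761
gripper_force: 0.0
```

carry_out(
  commands=[
    [0.03,0.01,0,0],
    [0.09,0.035,0,0],
    [0.17,0.065,0,0],
    [0.25,0.095,0,0],
    [0.33,0.125,0,0],
    [0.41,0.16,0,0],
    [0.49,0.19,0,0],
    [0.57,0.22,0,0],
    [0.63,0.24,0,0],
    [0.65,0.25,0,0],
  ],
)

```text
t: 18.1
eef_pos: [0.5103, -0.195, 0.1613]
ee_rot: [3.142, 0.0, -1.201]
force: [-3.9, -0.3, -0.2]
width: 0.0761
gripper_force: 1.3
```

Run:
```python
from h import *
p=arm.grab_frame("wrist");s=arm.grab_frame("top");st=arm.get_state();print(st["t"],st["eef_pos"],st["force"],st["moment"],st["width"])
v=np.load("v.npy");o,M=face(*v[:3]);G=st["eef_pos"]+[0,0,.019];c=M.T@(G-o);print("rel home",c-[v[3]+.045,v[4]+.067,0])
a=cv2.resize(p["pixels"][0:300,:,::-1],(700,375));b=cv2.resize(s["pixels"][150:250,380:500,::-1],(270,225));s=arm.grab_frame("scene");d=cv2.resize(s["pixels"][120:220,90:250,::-1],(360,225))
cv2.imwrite("pics/c5.png",np.vstack([a,np.hstack([b,d,np.zeros((225,70,3),np.uint8)])]))
```

```text
18.2 [ 0.5103637  -0.19509055  0.16129012] [-0.49189614  0.04850988 -0.51438467] [ 0.03948616  0.51615176 -0.04765696] 0.07635958433094485
rel home [ 0.00338846 -0.06957804  0.05004892]
```

View pics/c5.png

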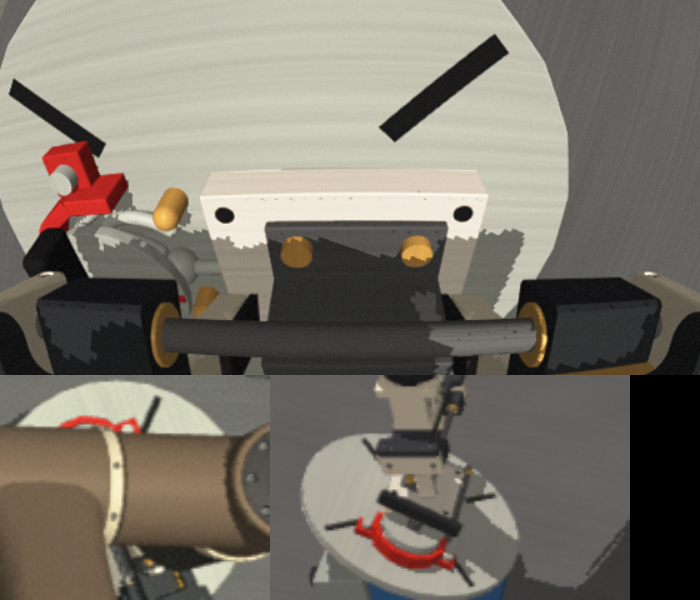

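c5 shows the plate about 12 mm short of the pins, with its stud at (180,265) entering the mouth. I'll keep pushing.

carry_out(
  commands=[
    [0.03,0.01,0,0],
    [0.06,0.023,0,0],
    [0.1,0.038,0,0],
    [0.13,0.05,0,0],
    [0.16,0.06,0,0],
    [0.18,0.07,0,0],
    [0.2,0.077,0,0],
    [0.21,0.081,0,0],
    [0.22,0.085,0,0],
    [0.22,0.085,0,0],
  ],
)

```text
t: 19.5
eef_pos: [0.5212, -0.1909, 0.1615]
ee_rot: [-3.141, -0.0, -1.201]
force: [-1.5, 0.4, -0.9]
width: 0.0761
gripper_force: 1.0
```

carry_out(
  commands=[
    [0.005,0.002,0,0],
    [0.01,0.004,0,0],
    [0.015,0.006,0,0],
    [0.02,0.008,0,0],
    [0.025,0.01,0,0],
    [0.03,0.012,0,0],
    [0.035,0.013,0,0],
    [0.04,0.015,0,0],
    [0.04,0.015,0,0],
    [0.04,0.015,0,0],
  ],
)

```text
t: 20.75
eef_pos: [0.5228, -0.1903, 0.1614]
ee_rot: [3.141, 0.0, -1.201]
force: [-4.5, -1.3, 1.0]
width: 0.0765
gripper_force: 2.3
```

carry_out(
  commands=[
    [0.005,0.002,0,0],
    [0.01,0.004,0,0],
    [0.015,0.006,0,0],
    [0.02,0.008,0,0],
    [0.025,0.01,0,0],
    [0.03,0.012,0,0],
    [0.03,0.012,0,0],
    [0.03,0.012,0,0],
    [0.03,0.012,0,0],
    [0.03,0.012,0,0],
  ],
)

```text
t: 22.0
eef_pos: [0.5228, -0.1902, 0.1613]
ee_rot: [3.138, 0.001, -1.201]
force: [-8.7, -2.7, 3.6]
width: 0.0763
gripper_force: 4.7
```

carry_out(
  commands=[
    [0.01,0.004,0,0],
    [0.02,0.008,0,0],
    [0.03,0.012,0,0],
    [0.03,0.012,0,0],
    [0.03,0.012,0,0],
    [0.02,0.008,0,0],
    [0,0,0,0],
    [-0.04,-0.015,0,0],
    [-0.06,-0.023,0,0],
    [-0.07,-0.027,0,0],
  ],
)

```text
t: 23.25
eef_pos: [0.522, -0.1908, 0.1617]
ee_rot: [-3.14, -0.001, -1.201]
force: [-0.5, 0.4, -0.7]
width: 0.0758
gripper_force: 0.0
```

carry_out(
  commands=[
    [-0.02,0,0.2,0],
    [-0.02,0,0.6,0],
    [-0.02,0.1,1.2,0],
    [-0.1,0.5,1.8,0],
    [-0.2,1.0,2.2,0],
    [-0.3,1.5,2.4,0],
    [-0.4,1.8,2.4,0],
    [-0.4,2.0,2.4,0],
    [-0.4,2.0,2.4,0],
    [-0.4,2.0,2.4,0],
  ],
)

```text
t: 24.5
eef_pos: [0.5011, -0.0913, 0.281]
ee_rot: [3.141, 0.0, -1.201]
force: [-0.1, 0.6, 0.2]
width: 0.076
gripper_force: 0.0
```

Run:
```python
from h import *
np.set_printoptions(precision=4,suppress=True)
p=arm.grab_frame("wrist");st=arm.get_state();print(st["t"],st["eef_pos"],st["ee_rot"],st["force"],st["width"],st["q"])
save(p,"w6.png",(100,0,400,200),2.6)
v=np.load("v.npy");o,M=face(*v[:3]);W=lambda *c:fproj(p,o+M@(np.array(c)+[v[3]+.045,v[4]+.067,0]))[0].round(1)
print("pred pins",W(.032,.006,.0095),W(-.032,.006,.0095),"corner top",W(.045,0,.018),W(-.045,0,.018),"handle",W(0,v[5],.053),"bar0",W(.055,v[5],.063),W(-.055,v[5],.063))
for q in("web","plate_edge","stud_head","handle"): print(q,[(k["uv"],round(k["conf"],2)) for k in arm.mark_of(p,q)[:2]])
print("pred web",W(0,-.06,.042),W(0,0,0),W(0,.023,.011))
```

```text
24.55 [ 0.5011 -0.0914  0.281 ] [ 3.1407  0.0001 -1.2017] [-0.0317  0.0938  0.0969] 0.07601428256092846 [ 0.2058  0.0506 -0.2576  0.0001 -1.2635  0.1633]
pred pins [223.9  34.8] [229.  99.] corner top [228.6  22.4] [235.2 114.8] handle [177.6  89.4] bar0 [163.7  27.8] [185.3 151.2]
web [([298.9, 82.5], 0.76)]
plate_edge [([236.1, 65.2], 0.78)]
stud_head []
handle [([177.5, 88.8], 0.7)]
pred web [301.8  80.9] [234.2  64.3] [207.8  69.5]
```

View pics/w6.png

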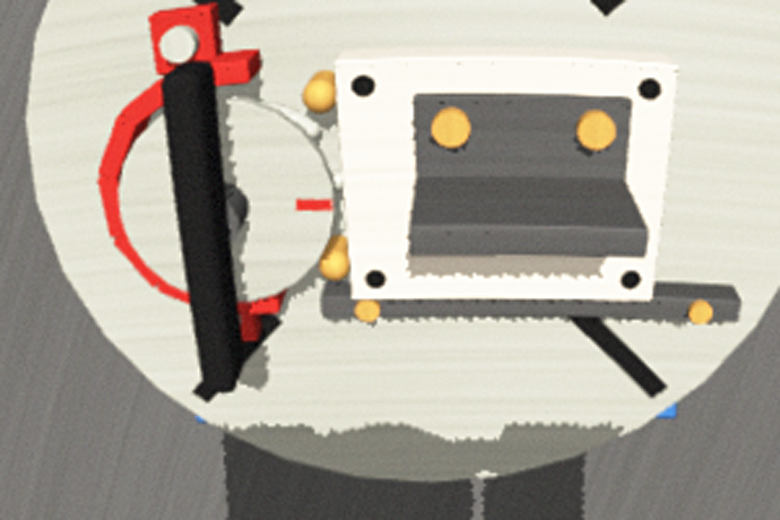

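w6 shows the plate edge (crop (337,60)-(350,295)) hard against both brass pins (320,92) and (335,258), with its long edge on the rail. The T-bar is still open, running from (190,65) to (222,390). Next I'll push the bar's downhill end round clockwise with shut fingers.

Run:
```python
from h import *
np.set_printoptions(precision=3,suppress=True)
v=np.load("v.npy");o,M=face(*v[:3]);H=np.array([v[3]+.045,v[4]+.067+v[5]])
r=.046;c0=np.array([.5011,-.0914,.281])
def tip(th):
    A=H+[-r*np.cos(th)-.006*np.sin(th)-.011, r*np.sin(th)-.006*np.cos(th)-.021]
    return o+M@np.r_[A,.063]-[0,0,.0196]
t0=tip(-.15);print("start",t0,(t0-c0)/.05)
for th in np.arange(0,1.61,.1): print(round(th,2),(tip(th)-t0)/.05, "n",M@[np.sin(th),np.cos(th),0])
```

```text
start [ 0.561 -0.114  0.142] [ 1.193 -0.453 -2.772]
0.0 [ 0.118  0.072 -0.014] n [0.933 0.359 0.   ]
0.1 [ 0.202  0.111 -0.018] n [0.96  0.277 0.05 ]
0.2 [ 0.289  0.143 -0.017] n [0.976 0.192 0.099]
0.3 [ 0.379  0.167 -0.011] n [0.983 0.104 0.148]
0.4 [ 0.469  0.183 -0.001] n [0.981 0.016 0.195]
0.5 [0.561 0.191 0.013] n [ 0.968 -0.072  0.24 ]
0.6 [0.652 0.191 0.032] n [ 0.946 -0.16   0.282]
0.7 [0.741 0.182 0.055] n [ 0.914 -0.246  0.322]
0.8 [0.828 0.166 0.082] n [ 0.873 -0.329  0.359]
0.9 [0.912 0.142 0.113] n [ 0.824 -0.41   0.392]
1.0 [0.992 0.11  0.147] n [ 0.766 -0.486  0.421]
1.1 [1.068 0.07  0.184] n [ 0.701 -0.557  0.446]
1.2 [1.138 0.024 0.223] n [ 0.628 -0.623  0.466]
1.3 [ 1.201 -0.029  0.265] n [ 0.549 -0.683  0.482]
1.4 [ 1.258 -0.088  0.309] n [ 0.465 -0.735  0.493]
1.5 [ 1.307 -0.153  0.353] n [ 0.376 -0.781  0.499]
1.6 [ 1.349 -0.222  0.399] n [ 0.284 -0.818  0.5  ]
```

carry_out(
  commands=[
    [0.4,-0.1,0,0],
    [0.8,-0.3,0,0],
    [1.1,-0.42,-0.2,0],
    [1.19,-0.45,-0.7,0],
    [1.19,-0.45,-1.3,0],
    [1.19,-0.45,-1.9,0],
    [1.19,-0.45,-2.3,0],
    [1.19,-0.45,-2.6,0],
    [1.19,-0.45,-2.77,0],
    [1.19,-0.45,-2.77,0],
  ],
  claw=1,
)

```text
t: 26.0
eef_pos: [0.5604, -0.1135, 0.1425]
ee_rot: [3.141, 0.0, -1.201]
force: [-0.8, -0.3, -0.4]
width: 0.0006
gripper_force: 0.0
```

carry_out(
  commands=[
    [0.05,0.03,-0.01,0],
    [0.12,0.07,-0.01,0],
    [0.16,0.09,-0.02,0],
    [0.2,0.11,-0.02,0],
    [0.245,0.13,-0.02,0],
    [0.29,0.143,-0.02,0],
    [0.335,0.155,-0.015,0],
    [0.38,0.167,-0.01,0],
    [0.425,0.175,-0.005,0],
    [0.47,0.183,0,0],
  ],
)

```text
t: 27.25
eef_pos: [0.5841, -0.1042, 0.1428]
ee_rot: [3.141, 0.0, -1.201]
force: [-1.5, 0.3, -1.4]
width: 0.0005
gripper_force: 0.9
```

Run:
```python
from h import *
p=arm.grab_frame("wrist");s=arm.grab_frame("scene");st=arm.get_state();print(st["t"],st["eef_pos"],st["force"],st["moment"],st["width"])
a=cv2.resize(p["pixels"][0:300,:,::-1],(700,375));b=cv2.resize(s["pixels"][130:220,90:250,::-1],(400,225))
cv2.imwrite("pics/c7.png",np.vstack([a,np.pad(b,((0,0),(0,300),(0,0)))]))
```

```text
27.35 [ 0.58442481 -0.10422426  0.14292751] [-0.99222909  1.36652908 -0.06184215] [ 0.37172264  0.37661714 -0.04115974] 0.0003218196879210294
```

View pics/c7.png

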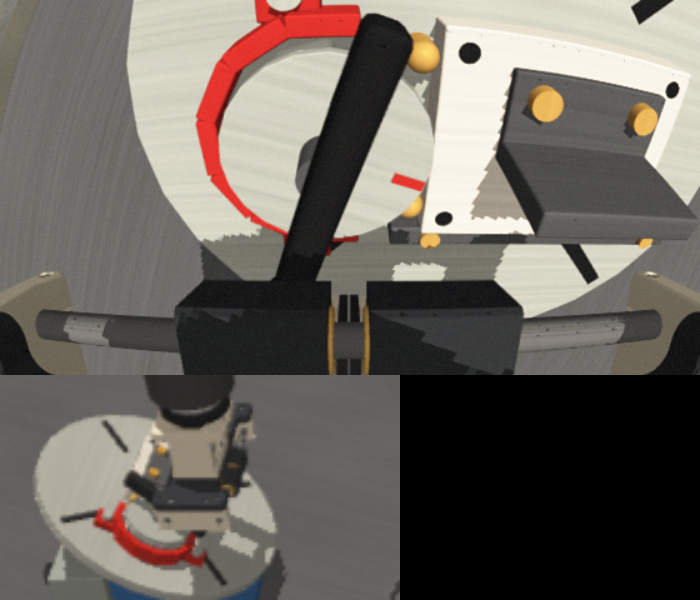

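c7 shows the bar turning clockwise, from (380,30) at the top to (300,270), ahead of the shut fingers, with the plate still against the pins.

carry_out(
  commands=[
    [0.045,0.005,0.007,0],
    [0.092,0.008,0.014,0],
    [0.14,0.008,0.023,0],
    [0.183,0.008,0.033,0],
    [0.23,0.004,0.044,0],
    [0.272,-0.001,0.056,0],
    [0.315,-0.008,0.069,0],
    [0.359,-0.017,0.083,0],
    [0.359,-0.017,0.083,0],
    [0.359,-0.017,0.083,0],
  ],
)

```text
t: 28.6
eef_pos: [0.6023, -0.1053, 0.1472]
ee_rot: [-3.141, -0.0, -1.201]
force: [-0.0, 1.2, -0.4]
width: 0.0004
gripper_force: 0.5
```

Run:
```python
from h import *
F=[]
for i in range(4):
    p=arm.grab_frame("wrist");st=arm.get_state();F.append(st["force"])
print(st["t"],st["eef_pos"],np.mean(F,0),np.std(F,0))
# bar angle from scene/wrist: dark mask points projected to plane d=.063
v=np.load("v.npy");o,M=face(*v[:3]);Hc=np.array([v[3]+.045,v[4]+.067+v[5]])
g=p["pixels"].max(2)
ys,xs=np.nonzero(g<45);P=[]
for a,b in zip(xs,ys):
    e,d=fray(p,(a,b));n=M[:,2];k=(.063-(e-o)@n)/(d@n);q=M.T@(e+k*d-o);P.append(q[:2]-Hc)
P=np.array(P);rr=np.hypot(*P.T);k=(rr>.012)&(rr<.054)&(P[:,0]>-.005);Q=P[k];print(len(Q),np.median(np.arctan2(-Q[:,1],Q[:,0])))
```

```text
28.8 [ 0.60211793 -0.10526817  0.14719072] [-0.58197556  0.24198462  0.22904412] [0.70707225 0.44787232 0.28892678]
7129 0.5771639691451903
```

carry_out(
  commands=[
    [0.017,-0.004,0.006,0],
    [0.034,-0.008,0.012,0],
    [0.05,-0.013,0.018,0],
    [0.067,-0.018,0.025,0],
    [0.084,-0.024,0.031,0],
    [0.1,-0.03,0.038,0],
    [0.116,-0.036,0.045,0],
    [0.132,-0.042,0.051,0],
    [0.148,-0.049,0.058,0],
    [0.164,-0.056,0.065,0],
  ],
)

```text
t: 30.05
eef_pos: [0.6103, -0.1079, 0.1504]
ee_rot: [-3.141, -0.0, -1.201]
force: [-0.7, 1.2, -0.2]
width: 0.0006
gripper_force: 1.0
```

```bash
cat > m.py <<'E'
from h import *
np.set_printoptions(precision=3,suppress=True)
F=[]
for i in range(4):
    p=arm.grab_frame("wrist");st=arm.get_state();F.append(st["force"])
print(st["t"],st["eef_pos"],np.mean(F,0),np.std(F,0))
v=np.load("v.npy");o,M=face(*v[:3]);Hc=np.array([v[3]+.045,v[4]+.067+v[5]])
g=p["pixels"].max(2);ys,xs=np.nonzero(g<45);P=[]
for a,b in zip(xs,ys):
    e,d=fray(p,(a,b));n=M[:,2];k=(.063-(e-o)@n)/(d@n);q=M.T@(e+k*d-o);P.append(q[:2]-Hc)
P=np.array(P);rr=np.hypot(*P.T)
for lo,hi in((.02,.035),(.035,.05),(.05,.054)):
    k=(rr>lo)&(rr<hi)&(P[:,0]>-.005);a=np.arctan2(-P[k,1],P[k,0]);print(k.sum(),np.percentile(a,[10,50,90]))
f=np.mean(F,0);th=np.median(a)
nn=M@[np.sin(th),np.cos(th),0];print("push force",-f@nn,"in face axes",M.T@f,"tool pos rel handle",M.T@(st["eef_pos"]+[0,0,.0196]-o)-np.r_[Hc,0])
E
python3 m.py
```

```text
30.25 [ 0.61  -0.108  0.15 ] [-0.719  1.627 -0.151] [0.15  0.506 0.38 ]
2603 [-1.601  0.555  1.052]
1976 [0.583 0.762 1.036]
620 [0.677 0.861 1.227]
push force 1.280791692503543 in face axes [-1.614 -0.087  0.758] tool pos rel handle [-0.041  0.015  0.064]
```

carry_out(
  commands=[
    [0.018,0.002,0.003,0],
    [0.036,0.004,0.006,0],
    [0.055,0.005,0.009,0],
    [0.073,0.007,0.012,0],
    [0.092,0.009,0.014,0],
    [0.11,0.01,0.017,0],
    [0.128,0.012,0.02,0],
    [0.147,0.014,0.023,0],
    [0.147,0.014,0.023,0],
    [0.147,0.014,0.023,0],
  ],
)

```text
t: 31.5
eef_pos: [0.6177, -0.1072, 0.1515]
ee_rot: [-3.141, -0.0, -1.201]
force: [-0.8, 0.7, 0.7]
width: 0.0004
gripper_force: 0.8
```

```bash
python3 m.py
```

```text
31.7 [ 0.618 -0.107  0.151] [-1.113  0.201  0.344] [0.412 0.374 0.32 ]
2924 [-1.594  0.511  1.148]
1914 [-1.575  0.814  1.142]
427 [0.776 1.044 1.278]
push force 0.7766922553466712 in face axes [-0.337 -0.966  0.592] tool pos rel handle [-0.039  0.022  0.064]
```

carry_out(
  commands=[
    [0.014,-0.004,0.005,0],
    [0.028,-0.007,0.01,0],
    [0.042,-0.011,0.015,0],
    [0.055,-0.015,0.019,0],
    [0.069,-0.018,0.024,0],
    [0.083,-0.022,0.029,0],
    [0.083,-0.022,0.029,0],
    [0.083,-0.022,0.029,0],
    [0.083,-0.022,0.029,0],
    [0.083,-0.022,0.029,0],
  ],
)

```text
t: 32.95
eef_pos: [0.6218, -0.1083, 0.153]
ee_rot: [-3.141, -0.0, -1.201]
force: [-0.8, -0.1, 0.7]
width: 0.0004
gripper_force: 0.8
```

```bash
python3 m.py
```

```text
33.15 [ 0.622 -0.108  0.153] [-1.068  0.038  0.158] [0.232 0.115 0.317]
3066 [-1.57   0.444  1.172]
2039 [-1.6    0.833  1.206]
318 [0.815 1.122 1.298]
push force 0.6828011153859073 in face axes [-0.284 -0.983  0.346] tool pos rel handle [-0.036  0.025  0.064]
```

carry_out(
  commands=[
    [0.01,-0.004,0.004,0],
    [0.02,-0.008,0.008,0],
    [0.03,-0.011,0.013,0],
    [0.04,-0.015,0.017,0],
    [0.05,-0.019,0.021,0],
    [0.05,-0.019,0.021,0],
    [0.05,-0.019,0.021,0],
    [0.05,-0.019,0.021,0],
    [0.05,-0.019,0.021,0],
    [0.05,-0.019,0.021,0],
  ],
)

```text
t: 34.4
eef_pos: [0.6241, -0.1093, 0.1539]
ee_rot: [3.141, 0.0, -1.201]
force: [-3.4, 1.2, 0.6]
width: 0.0005
gripper_force: 1.8
```

```bash
python3 m.py
```

```text
34.6 [ 0.624 -0.109  0.154] [-3.387  1.061  0.196] [0.383 0.214 0.14 ]
3203 [-1.577  0.361  1.193]
2148 [-1.603  0.835  1.238]
265 [0.758 1.145 1.314]
push force 2.799000563934836 in face axes [-1.813 -2.78   1.273] tool pos rel handle [-0.034  0.027  0.064]
```

carry_out(
  commands=[
    [0.008,-0.003,0.003,0],
    [0.016,-0.006,0.007,0],
    [0.024,-0.009,0.01,0],
    [0.03,-0.012,0.013,0],
    [0.03,-0.012,0.013,0],
    [0.03,-0.012,0.013,0],
    [0.03,-0.012,0.013,0],
    [0.03,-0.012,0.013,0],
    [0.03,-0.012,0.013,0],
    [0.03,-0.012,0.013,0],
  ],
)

```text
t: 35.85
eef_pos: [0.6254, -0.1099, 0.1545]
ee_rot: [3.141, 0.0, -1.201]
force: [-4.0, 1.5, 0.0]
width: 0.0005
gripper_force: 2.6
```

```bash
python3 m.py
```

```text
36.05 [ 0.625 -0.11   0.154] [-4.922  1.534  0.239] [0.735 0.234 0.698]
3241 [-1.56   0.302  1.211]
2203 [-1.594  0.836  1.254]
252 [-1.635  1.107  1.32 ]
push force 4.179290387577627 in face axes [-2.652 -4.042  1.808] tool pos rel handle [-0.033  0.028  0.064]
```

carry_out(
  commands=[
    [0.006,-0.002,0.002,0],
    [0.012,-0.004,0.005,0],
    [0.018,-0.007,0.008,0],
    [0.025,-0.01,0.011,0],
    [0.025,-0.01,0.011,0],
    [0.025,-0.01,0.011,0],
    [0.025,-0.01,0.011,0],
    [0.025,-0.01,0.011,0],
    [0.025,-0.01,0.011,0],
    [0.025,-0.01,0.011,0],
  ],
)

```text
t: 37.3
eef_pos: [0.6261, -0.1103, 0.1548]
ee_rot: [3.14, 0.001, -1.201]
force: [-7.2, 1.4, 1.0]
width: 0.0004
gripper_force: 3.3
```

```bash
python3 m.py
```

```text
37.5 [ 0.626 -0.11   0.155] [-6.32   2.052  1.014] [0.61  0.277 0.138]
3290 [-1.571  0.264  1.223]
2269 [-1.602  0.829  1.261]
249 [-1.632  1.11   1.326]
push force 5.086448050612803 in face axes [-3.118 -5.161  2.971] tool pos rel handle [-0.032  0.029  0.064]
```

carry_out(
  commands=[
    [-0.04,0.03,-0.02,0],
    [-0.12,0.1,-0.06,0],
    [-0.2,0.17,-0.1,0],
    [-0.25,0.25,0.0,0],
    [-0.3,0.3,0.5,0],
    [-0.5,0.4,1.2,0],
    [-0.9,0.5,1.9,0],
    [-1.4,0.6,2.4,0],
    [-1.8,0.6,2.6,0],
    [-2.0,0.6,2.6,0],
  ],
)

```text
t: 38.75
eef_pos: [0.5267, -0.0802, 0.2868]
ee_rot: [-3.138, -0.001, -1.201]
force: [-0.2, -0.3, 0.1]
width: 0.0003
gripper_force: 0.0
```

Run:
```python
from h import *
np.set_printoptions(precision=3,suppress=True)
p=arm.grab_frame("wrist");st=arm.get_state();print(st["t"],st["eef_pos"],st["force"])
v=np.load("v.npy");o,M=face(*v[:3]);h=np.array([v[3]+.045,v[4]+.067,0]);W=lambda *c:fproj(p,o+M@(np.array(c)+h))[0].round(1)
print("pred web,edge,handle",W(0,-.06,.042),W(0,0,0),W(0,v[5],.053))
for q in("web","plate_edge","handle"): print(q,[(k["uv"],round(k["conf"],2)) for k in arm.mark_of(p,q)[:2]])
def onf(uv,d):
    e,r=fray(p,uv);n=M[:,2];return M.T@(e+r*(d-(e-o)@n)/(r@n)-o)-h
for k in arm.regions_of(p,"web")[:1]:
    w=(np.array(k["pixels"])&(p["pixels"].min(2)>140)).astype(np.uint8);w=cv2.morphologyEx(w,cv2.MORPH_OPEN,np.ones((5,5)))
    P=np.array([onf(q,.018)[:2] for q in np.argwhere(w)[:,::-1].astype(float)]);print("plate (home frame, mm)",cv2.minAreaRect((P*1000).astype(np.float32)))
for k in arm.regions_of(p,"handle")[:1]:
    w=np.array(k["pixels"])&(p["pixels"].max(2)<60)
    P=np.array([onf(q,.063)[:2] for q in np.argwhere(w)[:,::-1].astype(float)]);print("bar",k["conf"],cv2.minAreaRect((P*1000).astype(np.float32)))
```

```text
38.8 [ 0.526 -0.08   0.286] [-2.109 -0.033 -1.365]
pred web,edge,handle [335.2  81.6] [265.3  63.7] [213.2  86.8]
web [([336.6, 82.8], 0.62)]
plate_edge [([265.2, 62.8], 0.66)]
handle [([214.9, 87.0], 0.95), ([332.3, 83.0], 0.39)]
plate (home frame, mm) ((2.5269851684570312, -54.47142028808594), (93.85626983642578, 109.9610595703125), 0.0826001688838005)
bar 0.82 ((2.7027502059936523, 38.92681884765625), (15.819250106811523, 109.39725494384766), 17.78443145751953)
```

```bash
python3 -c "
from station import arm
print(arm.job_done())"
```

```text
the job is handed in; nothing more can be done
None
```

The plate is on the faceplate and home against both stop pins. The cam lock is turned to about 1.26 rad, where I felt about 0.23 N m of drag. The arm is clear of everything, and the job was handed in at about 39 s; no verdict was returned.

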